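# Ready the lever cutter and feed the rice-cake loaf

### The job

Get the lever cutter ready for its first slice: push the knife's cross grip up and back until the counterweighted knife arm goes past its balance point and stays raised by itself, resting on its rear stop. Then nudge the rice-cake loaf sideways flush against the side guide and push it by its outer end along the guide, under the raised knife, until its front end meets the stop plate. Only push, gently, with the fingertips or the outside of the fingers: do not grip the knife or the loaf, do not lift the loaf, do not fling the knife, and leave the bowl, tumbler and brush where they are.

Things in the scene. Friction and masses are not known exactly. Their poses are not given: they have to be found in the camera images.
- cutter: Bench lever cutter, fixed on the table; wooden board on a steel base, board top 40 mm above the table. Origin on the table. x axis: from the knife's grip end to its pivot end; y axis: feed direction of the loaf; z up. In mm: knife plane y = 0 (blade 3 thick); board x -91 to 74, y -290 to 85; two pivot cheeks, 143 high, at x 87 to 153, y -40 to 40.
- pivot (a point): Centre of the knife's pivot pin, at (120, 0, 115) mm in the cutter frame. The pin lies along the cutter's y axis.
- knife (a joint): Knife arm angle about the pivot, rad. 0: down, blade edge on the board; grows as the grip goes up and back (to the cutter's +x). The counterweighted arm balances at about 0.95: below that it drops back, above it swings on slowly by itself to its rear stop at 1.75 and stays. Raising takes 2 to 3 N along the swing. Raised, it reaches 280 mm above the table.
- grip (a point): Centre of the wooden cross grip of the knife's D-handle: a round bar of 24 mm diameter, 100 mm long, level along the cutter's y axis, held at its ends by two 10 mm rods that run 90 mm down from it and then in to the arm, so the space below it is open. Knife down: 120 mm in front of the pivot (cutter -x) and 150 mm above it: it runs on a 192 mm arc about the pivot in the knife plane.
- loaf_mid (a point): Centre (half-way up) of the set rice-cake loaf: loose firm white bar 60 mm wide, 200 long, 36 high, rounded edges, about 0.5 kg. It lies on the board on the -y side of the knife, its flank 22 to 34 mm short of the side guide, up to 6 degrees askew. Its y axis runs along it towards its front end.
- loaf_front (a point): Middle of the loaf's front end face, 18 mm above the board; this end has to meet the stop plate.
- loaf_back (a point): Middle of the loaf's outer (rear) end face, 18 mm above the board; the end to push.
- stop (a point): Where the middle of the loaf's front end arrives on the stop plate, 18 mm above the board. The upright plate's face is at cutter y = 16 mm, x -37 to 53, 34 mm high above the board; its gauge block reaches back to y = 79.
- bowl: Bystander: white bowl, 124 mm across, 58 mm high; origin under its centre.
- tumbler: Bystander: clear tumbler, 68 mm across, 95 mm high; origin under its centre.
- brush: Bystander: flat flour brush lying beyond the loaf's outer end, 183 mm long along its y axis, 50 mm wide, 24 mm high; origin under its bristle end, handle to its +y.
- guide (a point): Middle of the side guide's face: upright rail, 26 mm high above the board, face towards the loaf at cutter x = 50 mm, from y = -286 to -6 mm.
Things that resemble listed ones, but are neither listed nor needed, are in the scene too. What is shaped like the part that bears loaf_mid but pink or purple is not meant.

How it is judged:
On the way, in this order (a step that is already met when the one before it is completed fails the run):
1. the knife arm stays raised at its rear stop, untouched by the fingers, the loaf still short of the knife (value of joint knife above 1.65 rad and contact force between the fingers and knife below 0.2 N and y of loaf_front in the frame of cutter below 0 m), for 0.2 s.
2. the loaf's front end lies at the stop plate under the raised knife (y of loaf_front in the frame of cutter above 0.011 m and value of joint knife above 1.65 rad), for 0.2 s.
At the end, for the whole second after the job is handed in: The knife arm rests raised at its rear stop (joint above 1.65 rad, still); the loaf lies flat on the board, its front end within 5 mm of the stop plate and its side within 10 mm of the side guide at both ends (the middles of its end faces at cutter x above 10 mm; 20 mm is flush) (all of step 2 and velocity of joint knife between -0.1 and 0.1 rad/s and x of each of loaf_front, loaf_back in the frame of cutter above 0.01 m and height (world z) of loaf_mid between 0.054 and 0.062 m); the robot touches nothing.
It fails at once if the loaf is lifted off the board (height (world z) of loaf_mid above 0.066 m).
It fails at once if the loaf is gripped or crushed (over 50 N from the fingers) (contact force between the fingers and loaf above 50 N).
It fails at once if the knife is gripped or forced (over 40 N from the fingers) (contact force between the fingers and knife above 40 N).
It fails at once if the knife is flung up (velocity of joint knife above 4.5 rad/s).
It fails at once if the bowl, tumbler or brush is moved by more than 25 mm (distance of any of bowl, tumbler, brush from where it was at the start of the episode above 0.025 m).
It also fails if it takes over 67 s, if anything falls off the work surface, if the arm or the gripper's body presses on something with over 40 N, if the wrist force passes 120 N, or if a joint passes its speed limit or range.

### The arm

A 6-joint arm with a two-finger parallel gripper is mounted at the origin on the work surface. World frame = base frame: x ahead of the robot, y to its left, z up, the work surface at z = 0. Lengths are in m, angles in rad, forces in N, time in s.
With the tool pointing down it reaches from about 0.35 to 0.725 m from the base axis. Payload 6 kg.
Tool frame: the origin (TCP) lies at the very end of the fingers, on their centre line; the grasp point (between the pads) lies 19 mm behind it (robot.tcp_to_grasp is the distance from the TCP to the grasp point, in m); z points along the fingers, y is the direction in which the jaws open and shut (so a half turn about z gives the same grasp; the last joint's range is limited). The gripper opens to 85 mm and grips with 20 to 120 N. Pads are 22 mm wide; open, the fingers measure 114 mm over their backs; the gripper's body (76 mm by 85 mm) begins 54 mm behind the grasp point. The pads swing forward as they close: fully open they stand 13 mm farther back than shut.
Start: joints at [0.334, 0.04, 0.085, 0, -1.615, -0.334], TCP at [0.6, 0, 0.231] pointing down, gripper open.
Joint ranges: [-2.56, 2.56], [-1.29, 2.01], [-1.08, 1.49], [-3.29, 1.98], [-2.81, -0.18], [-2.99, 2.99]. Speed limits (rad/s): [2.57, 2.57, 3.01, 3.14, 3.14, 3.14].

### API

Orientations are given as a unit quaternion [x, y, z, w].
In Python, from station import robot gives the robot as it stands. The module is installed in compiled form; this text tells all that it offers.
- The arm moves only by the tool apply_moves, never from a script. Its argument "rows" is one flat list of numbers, 7 for each row, row after row: the closure, from 0 (fully open) to 1 (shut), then the shift along the tool's x, y, z in m, then the turn, a rotation vector about the tool's x, y, z in degrees. A call has 1 to 12 rows; each row is the pose to reach, as a shift and turn from the pose measured when the call began, along the tool's axes at that moment; what a row does not reach only later rows make up. A row lasts 1/12 s, in which the tool goes at most 41.7 mm and 7.16 degrees, less where a joint would pass 70% of its speed; a pose out of reach is approached as far as the arm can. A call with a gripper value outside its range is refused whole. The fingers move at their own pace and stop on an object; "grip_force" is the grip in N (left out, the last holds). Time passes only in rows, so rows that repeat a pose let the fingers close. It gives the time, the measured TCP pose, the force and the opening at its end, in the units of the state.
- robot.get_obs(): the state, without advancing time (a new reading comes with each control period).
- robot.camera(name): name is "scene" or "side" or "wrist"; returns a dict with "color" (400x640x3 uint8, red, green, blue), "depth" (400x640 float32, m along the optical axis (not along the pixel's ray), 0 where there is no reading), "fx", "fy", "cx", "cy" (pixels), "T" (4x4, takes a point from camera to world coordinates). Camera axes: x right, y up, looking along -z (the intrinsics and any distortion apply to the point x, -y, -z); pixel columns grow to the right and rows downward; lengths in m; the calibration is good to about 2 mm. A picture is of the moment at which its call begins.
- robot.sign_off(): hands the job in, once; it reports no verdict.
Trained networks look in a picture, given as the dict that the camera call returned (one of the last four; its "shot" number tells which), for a name from the list of things; names that differ only in an ending like _2 or _b are one class to them, and where a whole thing is asked for, a point or a joint stands for the part that bears it (a point fixed in the world has none). Each returns a list of dicts, best first, with "conf" (0 to 1); they miss things now and then, are a little off and sometimes report something else, mostly with a low value. They report only what shows in the picture. A call takes as long as a camera call. They do not tell look-alikes from the thing itself.
- robot.silhouettes(thing, picture): "region" (400x640 bool, what is visible of it) and "rect" ([left, top, width, height] in pixels, round what is visible of it).
The state is a dict: "time": time; "joint_positions": joint angles; "qd": joint speeds; "joint_torque": joint torques, N m; "tool_pos": TCP position; "ee_rot": TCP orientation; "wrist_force": force on the tool from outside, world axes, zero at the start; "ft_torque": the same for the moment, N m; "width": finger opening in m.
Only numpy, scipy, OpenCV 4.12 (cv2) and the standard library are available. Lean on these libraries where they do the work, as an engineer would, in place of code of your own. Each camera call takes 0.05 s, during which the arm holds its last target. There are 200 camera calls.

## Working session

There is one attempt and no reset: what is moved stays moved. The work goes in short steps, Python scripts to look and compute and a tool call to move; the robot and the scene stay as the last step left them, time stands still between calls to the robot, and variables do not carry over. Pictures are saved under pics/ and viewed, about 8 in all and at most 12, crops included, and the job is handed in when it is done.

Besides the shell and the picture viewer there is one more tool, called after ">>>" as name(argument=value, ...) on one line, values as JSON. apply_moves: Moves the arm, as the interface text tells. Its arguments: {"type":"object","properties":{"rows":{"type":"array"},"grip_force":{"type":"number"}},"required":["rows"]}

```bash
mkdir -p pics; cat > h.py <<'E'
from station import robot
import numpy as np, cv2
from scipy.spatial.transform import Rotation as R
def save(p,n,crop=None,s=1):
    im=cv2.cvtColor(p["color"],cv2.COLOR_RGB2BGR)
    if crop: l,t,w,h=crop; im=im[t:t+h,l:l+w]
    cv2.imwrite("pics/"+n,cv2.resize(im,None,fx=s,fy=s,interpolation=cv2.INTER_CUBIC))
def cloud(p):
    d=p["depth"]; v,u=np.mgrid[0:400,0:640]
    P=np.stack([(u-p["cx"])/p["fx"]*d,-(v-p["cy"])/p["fy"]*d,-d],-1)
    W=P@p["T"][:3,:3].T+p["T"][:3,3]; W[d<=0]=np.nan
    return W
E
python3 - <<'E'
from h import *
ims=[]
for c in ["scene","side"]:
    p=robot.camera(c); save(p,c+"0.png"); np.savez(c+"0.npz",**{k:v for k,v in p.items() if k!='shot'})
    W=cloud(p)
    print(c,[k for k in p.keys()],p["T"][:3,3].round(2))
    for n in ["cutter","knife","loaf_mid","bowl","tumbler","brush","grip","stop","guide"]:
        try:
            for r in robot.silhouettes(n,p)[:3]:
                q=W[r["region"]]; print(n,round(r["conf"],2),r["rect"],np.nanmedian(q,0).round(3),np.nanpercentile(q,2,axis=0).round(3),np.nanpercentile(q,98,axis=0).round(3))
        except Exception as e: print(n,e)
print(robot.get_obs())
a=cv2.imread("pics/scene0.png");b=cv2.imread("pics/side0.png")
E
```

```text
scene ['color', 'depth', 'fx', 'fy', 'cx', 'cy', 'T', 'shot'] [0.82 0.62 1.11]
cutter 0.62 [251.9, 183.3, 128.3, 129.6] [0.536 0.092 0.039] [ 0.389 -0.179  0.012] [0.661 0.187 0.274]
knife 0.7 [267.0, 197.5, 89.0, 79.4] [0.504 0.091 0.133] [ 0.405 -0.006  0.038] [0.678 0.151 0.277]
loaf_mid 0.83 [299.5, 194.3, 40.2, 45.4] [ 0.464 -0.038  0.074] [ 0.436 -0.136  0.06 ] [0.49  0.046 0.079]
bowl 0.93 [370.5, 330.1, 49.5, 45.0] [0.497 0.408 0.023] [0.453 0.358 0.002] [0.557 0.466 0.058]
tumbler 0.85 [340.3, 371.6, 28.8, 28.4] [0.637 0.428 0.038] [0.616 0.408 0.   ] [0.678 0.469 0.097]
tumbler 0.61 [269.6, 197.5, 81.8, 77.7] [0.511 0.092 0.135] [0.456 0.046 0.05 ] [0.679 0.151 0.277]
tumbler 0.49 [369.7, 328.5, 48.4, 46.7] [0.499 0.407 0.023] [0.452 0.357 0.001] [0.562 0.468 0.059]
brush 0.73 [269.6, 196.6, 83.9, 77.3] [0.506 0.091 0.134] [ 0.411 -0.006  0.038] [0.678 0.151 0.277]
brush 0.67 [300.3, 191.2, 37.8, 54.3] [ 0.465 -0.034  0.074] [ 0.433 -0.139  0.042] [0.492 0.046 0.08 ]
brush 0.56 [242.5, 166.1, 15.3, 15.5] [ 0.56  -0.387  0.02 ] [ 0.536 -0.416  0.008] [ 0.583 -0.369  0.026]
g
[... 1717 characters left out ...]
.269]
{'time': 1.0, 'joint_positions': array([ 3.33711734e-01,  4.02058678e-02,  8.48072988e-02,  2.16292350e-05,
       -1.61550452e+00, -3.33679725e-01]), 'qd': array([ 0.00088042, -0.00059667, -0.00067361,  0.00080067, -0.00064061,
       -0.00115461]), 'joint_torque': array([ 3.76593807e-04, -3.67939138e+01,  3.47450030e+01,  6.93308875e+00,
       -9.67406086e-04,  4.83395883e-07]), 'tool_pos': array([5.99981400e-01, 1.87982121e-05, 2.31266146e-01]), 'ee_rot': array([ 7.07117755e-01, -7.07095805e-01, -1.35809335e-05,  5.27440729e-05]), 'wrist_force': array([-0.17675128,  0.26840339,  0.64448658]), 'ft_torque': array([-0.04065245,  0.04699479,  0.03517181]), 'width': 0.08509202634678699}
```

View crops.

```bash
python3 - <<'E'
import cv2
a=cv2.imread("pics/scene0.png");b=cv2.imread("pics/side0.png")
cv2.imwrite("pics/m0.png",cv2.resize(a[130:410,200:480],None,fx=2.1,fy=2.1,interpolation=2))
cv2.imwrite("pics/m1.png",cv2.resize(b[100:390,170:470],None,fx=2,fy=2,interpolation=2))
E
```

```text
(no output)
```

View pics/m0.png

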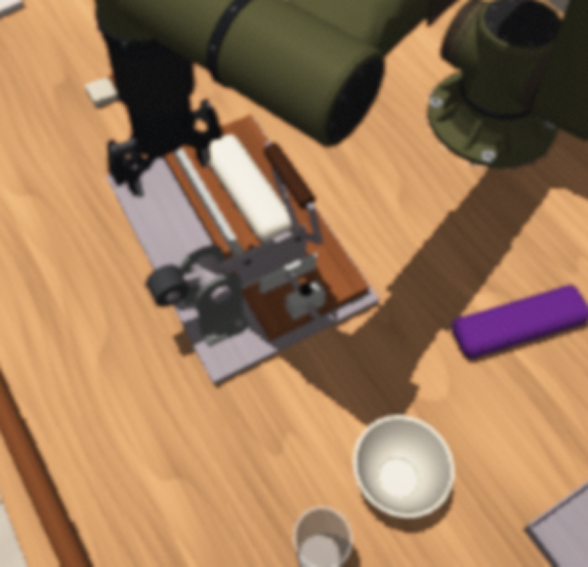

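View pics/m1.png

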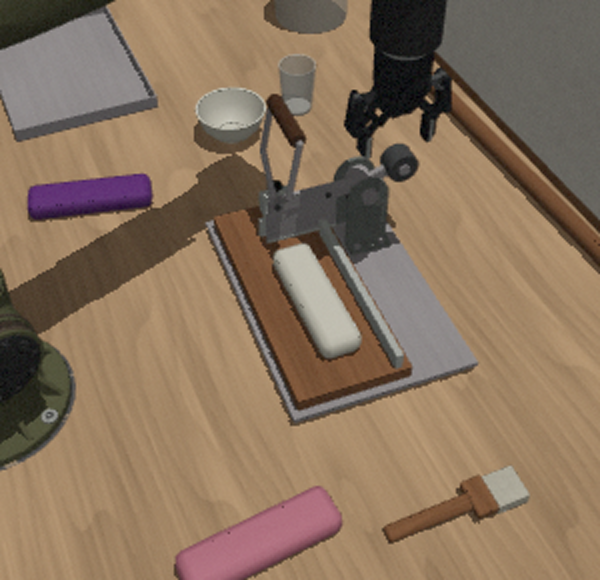

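```bash
cat >> h.py <<'E'
def pts(names=("scene0.npz","side0.npz")):
    P=[];C=[]
    for n in names:
        p=dict(np.load(n)); W=cloud(p).reshape(-1,3); c=p["color"].reshape(-1,3)
        m=~np.isnan(W[:,0]); P.append(W[m]);C.append(c[m].astype(int))
    return P,C
E
python3 - <<'E'
from h import *
P,C=pts()
allb=[]
for W,c in zip(P,C):
    roi=(W[:,0]>.3)&(W[:,0]<.72)&(W[:,1]>-.3)&(W[:,1]<.25)
    b=roi&(abs(W[:,2]-.04)<.006)&(c[:,0]-c[:,2]>25)
    allb.append(W[b]); r=cv2.minAreaRect(W[b][:,:2].astype(np.float32)*1000); print("board",b.sum(),r, np.median(W[b][:,2]))
    g=roi&(W[:,2]>.25)&(W[:,0]<.56); q=W[g]; m=q.mean(0); u,s,v=np.linalg.svd(q-m); t=(q-m)@v[0]; print("grip",g.sum(),m.round(4),v[0].round(3),t.min(),t.max(),q.max(0),(m+v[0]*(t.max()+t.min())/2).round(4))
    w=roi&(W[:,2]>.066)&(W[:,2]<.085)&(c.min(1)>110)&(W[:,1]<.05); print("loaf",w.sum(),np.median(W[w][:,2]),cv2.minAreaRect(W[w][:,:2].astype(np.float32)*1000))
    k=roi&(W[:,2]>.1)&(W[:,2]<.15)&(W[:,0]>.5); print("cheek",k.sum(),cv2.minAreaRect(W[k][:,:2].astype(np.float32)*1000),np.percentile(W[k][:,2],99))
a=np.vstack(allb)[:,:2]
print("both",cv2.minAreaRect(a.astype(np.float32)*1000))
E
```

```text
board 2102 ((464.1661682128906, -9.345413208007812), (377.6632995605469, 166.50575256347656), 86.82337188720703) 0.03926012976683557
grip 6443 [0.4492 0.1598 0.5774] [ 0.218 -0.332 -0.918] -0.057986697748456474 0.3772025559426944 [0.55998987 0.24996744 0.63699669] [0.4839 0.1068 0.4309]
loaf 885 0.07409471515392729 ((480.6058349609375, -56.821319580078125), (206.4160614013672, 99.63356018066406), 87.04986572265625)
cheek 800 ((592.0353393554688, 90.47994995117188), (67.72964477539062, 183.37083435058594), 86.24275207519531) 0.1482263755007903
board 3107 ((461.31597900390625, -13.5369873046875), (380.2970886230469, 166.335693359375), 86.9466552734375) 0.040932337689436604
grip 6983 [0.4639 0.0838 0.5616] [-0.481  0.35   0.804] -0.3258204185961386 0.13588683494751874 [0.55999906 0.24752377 0.64065595] [0.5095 0.0506 0.4852]
loaf 1206 0.07534839620621914 ((476.5016784667969, -79.03511810302734), (234.29074096679688, 100.97663116455078), 87.27032470703125)
cheek 807 ((589.7081298828125, 78.56414794921875), (72.80148315429688, 178.69036865234375), 80.99454498291016) 0.14902538031442075
both ((462.74932861328125, -12.132980346679688), (383.2537841796875, 169.04893493652344), 86.9466552734375)
```

```bash
cat >> h.py <<'E'
A=np.deg2rad(-3.13); O=np.array([.4771,.0904,0])
RC=R.from_euler('z',A).as_matrix()
def tocut(W): return (W-O)@RC     # world -> cutter
def towld(c): return RC@np.asarray(c)+O
def tool(target_c,yaw_deg=0):
    "shift/turn in tool axes mm to bring TCP to cutter point (mm) with tool y along cutter -x"
    o=robot.get_obs(); r=R.from_quat(o["ee_rot"]); d=r.inv().apply(towld(np.array(target_c)/1000)-o["tool_pos"])
    want=R.from_euler('z',A+np.deg2rad(yaw_deg))*R.from_quat([.70710678,-.70710678,0,0])
    print("shift mm",(d*1000).round(1),"turn",(r.inv()*want).as_rotvec(degrees=True).round(2),"tcp_cut",(tocut(o["tool_pos"])*1000).round(1),"t",round(o["time"],2),"F",o["wrist_force"].round(2))
def loaf(W,c):
    q=tocut(W); m=(q[:,2]>.069)&(q[:,2]<.082)&(q[:,0]>-.08)&(q[:,0]<.06)&(q[:,1]>-.29)&(q[:,1]<.03)&(c.min(1)>90)&(c.max(1)-c.min(1)<60)
    q=q[m][:,:2]*1000
    return len(q),cv2.minAreaRect(q.astype(np.float32)),np.percentile(q,[1,99],axis=0).round(1),q.mean(0).round(1)
E
python3 - <<'E'
from h import *
P,C=pts()
for W,c in zip(P,C):
    print(loaf(W,c))
    q=tocut(W)*1000
    g=q[(q[:,2]>255)&(q[:,2]<290)&(abs(q[:,0])<45)&(abs(q[:,1])<70)]; print("grip",len(g),np.percentile(g,[3,50,97],axis=0).round(1))
    k=q[(q[:,2]>130)&(q[:,2]<150)&(q[:,0]>80)&(q[:,0]<160)&(abs(q[:,1])<60)]; print("cheek",np.percentile(k,[2,98],axis=0).round(1))
    gd=q[(q[:,2]>58)&(q[:,2]<70)&(q[:,0]>40)&(q[:,0]<75)&(q[:,1]<-20)&(q[:,1]>-300)]; print("guide",np.percentile(gd,[2,50,98],axis=0).round(1))
tool([-60,0,300])
E
```

```text
(804, ((10.796310424804688, -106.7318115234375), (96.98688507080078, 264.25164794921875), 1.9363112449645996), array([[ -35.1, -233.7],
       [  19.5,   21.3]]), array([  -7.3, -131.6]))
grip 327 [[ -9.2 -44.5 262.4]
 [  3.3   9.9 273.1]
 [ 11.9  58.6 277.6]]
cheek [[ 97.9 -26.4 130.3]
 [159.   31.5 145.7]]
guide [[  50.6 -249.3   58.3]
 [  56.6 -134.9   65.3]
 [  61.4  -41.8   69.2]]
(1060, ((7.500118255615234, -131.8949432373047), (98.33297729492188, 296.66204833984375), 1.7462635040283203), array([[ -40.2, -246.3],
       [  54.2,  -55.3]]), array([ -11. , -157.5]))
grip 258 [[-13.2 -59.4 260.5]
 [ -5.2 -14.9 274.5]
 [  7.5  43.4 279.4]]
cheek [[ 93.3 -33.1 130.4]
 [158.5  26.8 148.7]]
guide [[  47.8 -285.8   58.7]
 [  52.1 -169.8   66. ]
 [  59.5  -27.5   69.7]]
shift mm [-93.7 182.8 -68.7] turn [ 0.01 -0.    3.13] tcp_cut [127.6 -83.5 231.3] t 1.0 F [-0.18  0.27  0.64]
```

>>> apply_moves(rows=[1,0,0,-0.04,0,0,1.5,1,0,0,-0.069,0,0,3.13,1,0,0.04,-0.069,0,0,3.13,1,0,0.08,-0.069,0,0,3.13,1,-0.005,0.12,-0.069,0,0,3.13,1,-0.007,0.155,-0.069,0,0,3.13,1,-0.011,0.187,-0.069,0,0,3.13,1,-0.04,0.186,-0.069,0,0,3.13,1,-0.08,0.184,-0.069,0,0,3.13,1,-0.094,0.183,-0.069,0,0,3.13,1,-0.094,0.183,-0.069,0,0,3.13], grip_force=20)

```text
time: 1.92
tool_pos: [0.4166, 0.0965, 0.2999]
ee_rot: [-0.689, 0.725, 0.0, 0.0]
wrist_force: [0.5, -0.7, -1.0]
width: -0.0003
```

```bash
python3 - <<'E'
from h import *
tool([-60,0,240])
print(robot.get_obs()["width"])
a=robot.camera("side"); b=robot.camera("wrist")
save(a,"s1.png",(260,90,200,150),3); 
for p in (a,): 
    W=cloud(p).reshape(-1,3); m=~np.isnan(W[:,0]); print(loaf(W[m],p["color"].reshape(-1,3)[m].astype(int)))
E
```

```text
shift mm [ 2.8 -0.8 59.9] turn [0.03 0.03 0.21] tcp_cut [-60.8   2.7 299.9] t 1.92 F [ 0.55 -0.7  -0.97]
-0.0003326062517245488
(1067, ((7.768726348876953, -136.2689971923828), (99.36376953125, 302.10150146484375), 0.24490918219089508), array([[ -40.1, -245.9],
       [  54.3,  -53.2]]), array([ -10.7, -156.2]))
```

View pics/s1.png

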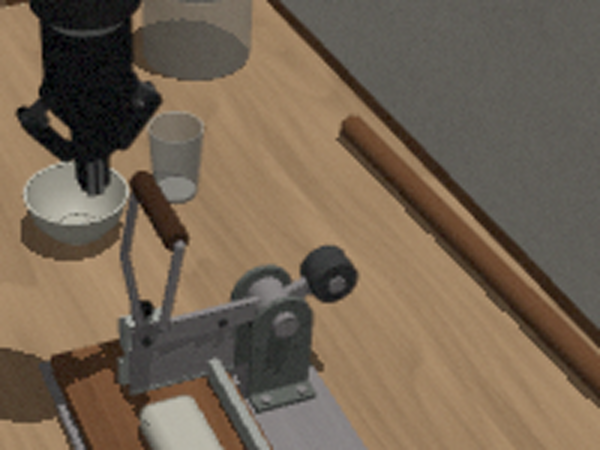

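>>> apply_moves(rows=[1,0.003,0,0.03,0,0,0.2,1,0.003,0,0.053,0,0,0.2,1,0.003,-0.015,0.053,0,0,0.2,1,0.003,-0.027,0.053,0,0,0.2,1,0.003,-0.035,0.052,0,0,0.2,1,0.003,-0.043,0.047,0,0,0.2,1,0.003,-0.052,0.0405,0,0,0.2,1,0.003,-0.062,0.0345,0,0,0.2,1,0.003,-0.07,0.031,0,0,0.2,1,0.003,-0.078,0.027,0,0,0.2])

```text
time: 2.85
tool_pos: [0.4951, 0.0864, 0.2743]
ee_rot: [-0.686, 0.727, -0.0, 0.0]
wrist_force: [-3.5, -0.7, 1.4]
width: -0.0002
```

```bash
cat >> h.py <<'E'
def grip(p):
    q=tocut(cloud(p).reshape(-1,3))*1000; c=p["color"].reshape(-1,3).astype(int)
    g=q[(q[:,2]>180)&(q[:,2]<330)&(q[:,0]>-30)&(q[:,0]<330)&(abs(q[:,1])<60)&(c[:,0]-c[:,2]>18)]; print("brown",len(g),np.percentile(g,[5,50,95],axis=0).round(1) if len(g) else "")
E
python3 - <<'E'
from h import *
tool([63,0,287])
a=robot.camera("side"); save(a,"s2.png",(260,90,200,150),3); grip(a)
E
```

```text
shift mm [ -3.1 -44.8 -12.7] turn [-0.02 -0.01 -0.18] tcp_cut [ 18.2  -3.  274.3] t 2.85 F [-3.55 -0.68  1.41]
brown 148 [[  3.6 -54.3 206.4]
 [ 37.4 -30.3 300.2]
 [ 52.1  45.9 306.2]]
```

View pics/s2.png

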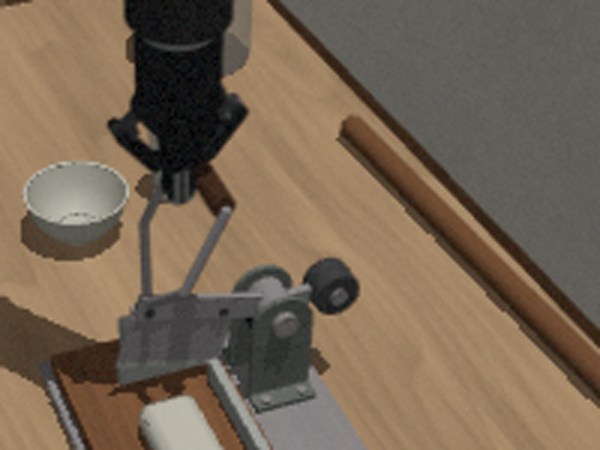

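>>> apply_moves(rows=[1,-0.001,-0.008,-0.003,0,0,0,1,-0.003,-0.016,-0.0055,0,0,0,1,-0.003,-0.024,-0.008,0,0,0,1,-0.003,-0.032,-0.01,0,0,0,1,-0.003,-0.04,-0.0115,0,0,0,1,-0.003,-0.048,-0.013,0,0,0,1,-0.003,-0.056,-0.014,0,0,0,1,-0.003,-0.064,-0.0145,0,0,0,1,-0.003,-0.072,-0.015,0,0,0,1,-0.003,-0.08,-0.015,0,0,0,1,-0.003,-0.088,-0.0145,0,0,0,1,-0.003,-0.096,-0.013,0,0,0])

```text
time: 3.9
tool_pos: [0.5931, 0.0839, 0.2875]
ee_rot: [-0.686, 0.727, -0.001, 0.0]
wrist_force: [-0.1, 0.0, -0.3]
width: -0.0001
```

```bash
python3 - <<'E'
from h import *
tool([163,0,276])
a=robot.camera("side"); grip(a)
E
```

```text
shift mm [ -0.3 -46.8  11.6] turn [-0.08 -0.01 -0.19] tcp_cut [ 1.162e+02 -2.000e-01  2.875e+02] t 3.9 F [-0.13  0.03 -0.28]
brown 196 [[ 27.6 -54.7 201.8]
 [131.8 -22.9 310.7]
 [148.8  49.1 319.4]]
```

>>> apply_moves(rows=[1,0,-0.008,0.001,0,0,0,1,0,-0.015,0.0025,0,0,0,1,0,-0.022,0.004,0,0,0,1,0,-0.029,0.006,0,0,0,1,0,-0.036,0.008,0,0,0,1,0,-0.043,0.0105,0,0,0,1,0,-0.05,0.013,0,0,0,1,0,-0.057,0.016,0,0,0,1,0,-0.063,0.0185,0,0,0,1,0,-0.063,0.0185,0,0,0])

```text
time: 4.78
tool_pos: [0.6573, 0.0801, 0.2661]
ee_rot: [-0.686, 0.728, 0.0, -0.001]
wrist_force: [0.1, 0.3, 0.2]
width: 0.0001
```

```bash
python3 - <<'E'
from h import *
tool([163,0,276])
a=robot.camera("side"); grip(a); save(a,"s3.png",(260,90,200,150),3)
E
```

```text
shift mm [-0.4 17.5 -9.9] turn [ 0.11 -0.08 -0.23] tcp_cut [180.5  -0.5 266.1] t 4.78 F [0.06 0.31 0.19]
brown 206 [[ 75.1 -53.9 229. ]
 [207.9 -14.4 285.7]
 [224.1  49.5 293.8]]
```

View pics/s3.png

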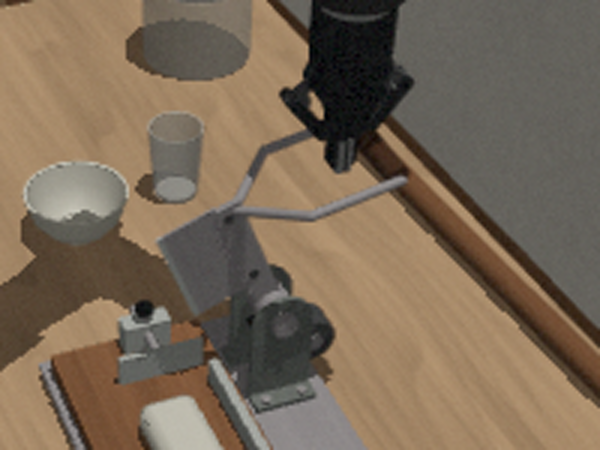

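>>> apply_moves(rows=[1,0,0.01,-0.01,0,0,0,1,0,0.015,-0.035,0,0,0,1,0,0.02,-0.065,0,0,0,1,0,0.025,-0.1,0,0,0,1,0,0.025,-0.1,0,0,0,1,0,0.025,-0.1,0,0,0,1,0,0.025,-0.1,0,0,0,1,0,0.025,-0.1,0,0,0,1,0,0.025,-0.1,0,0,0,1,0,0.025,-0.1,0,0,0,1,0,0.025,-0.1,0,0,0,1,0,0.025,-0.1,0,0,0])

```text
time: 5.83
tool_pos: [0.6321, 0.0816, 0.3663]
ee_rot: [-0.686, 0.728, 0.0, -0.001]
wrist_force: [0.1, 0.4, 0.3]
width: 0.0
```

```bash
python3 - <<'E'
from h import *
tool([-85,-145,380])
a=robot.camera("side"); grip(a); save(a,"s4.png",(260,90,200,220),2.7)
b=robot.camera("scene")
for p in (a,b):
    W=cloud(p).reshape(-1,3); m=~np.isnan(W[:,0]); 
    q=tocut(W[m])*1000; c=p["color"].reshape(-1,3)[m].astype(int)
    k=(q[:,2]>69)&(q[:,2]<82)&(q[:,0]>-80)&(q[:,0]<44)&(q[:,1]>-290)&(q[:,1]<-5)&(c.min(1)>90)&(c.max(1)-c.min(1)<60)
    k=q[k][:,:2]; print(len(k),cv2.minAreaRect(k.astype(np.float32)),np.percentile(k,[1,99],axis=0).round(1),np.median(k,0))
    for y0 in range(-240,-50,30):
        s=k[(k[:,1]>y0)&(k[:,1]<y0+30)]
        if len(s): print(y0,s[:,0].min().round(),s[:,0].max().round(),end='; ')
E
```

```text
shift mm [145.7 239.7 -13. ] turn [ 0.12 -0.1  -0.23] tcp_cut [ 1.552e+02 -3.000e-01  3.663e+02] t 5.83 F [0.14 0.36 0.29]
brown 233 [[144.2 -51.2 204.4]
 [280.   -5.4 217.6]
 [294.   44.  251. ]]
1023 ((-12.293560028076172, -149.2021484375), (58.282379150390625, 203.64697265625), 1.9599053859710693) [[ -39.9 -244.3]
 [  15.5  -56.3]] [ -13.60016236 -159.10550023]
-240 -38.0 17.0; -210 -39.0 16.0; -180 -39.0 17.0; -150 -41.0 16.0; -120 -41.0 15.0; -90 -44.0 14.0; -60 -36.0 13.0; 797 ((-7.712970733642578, -142.31082153320312), (57.470401763916016, 194.09234619140625), 1.54543137550354) [[ -36.  -236.3]
 [  19.   -48. ]] [  -7.30284123 -135.10786304]
-240 -34.0 20.0; -210 -35.0 19.0; -180 -34.0 19.0; -150 -36.0 18.0; -120 -37.0 18.0; -90 -38.0 20.0; -60 -37.0 14.0;
```

View pics/s4.png

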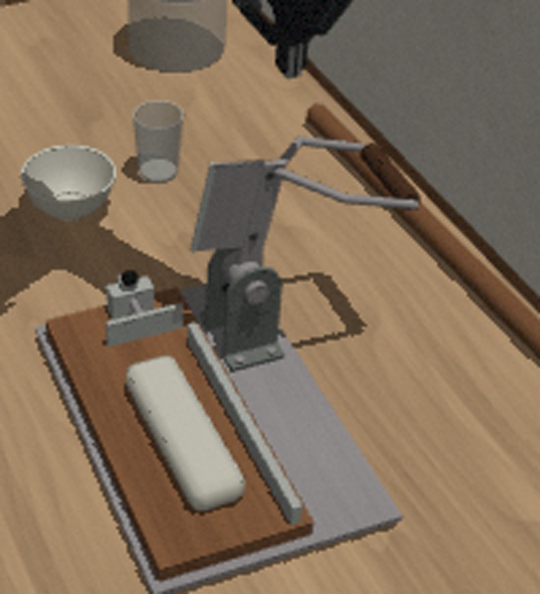

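>>> apply_moves(rows=[1,0.022,0.034,0,0,0,0,1,0.044,0.068,0,0,0,0,1,0.065,0.102,0,0,0,0,1,0.087,0.136,0,0,0,0,1,0.109,0.17,0.0,0,0,0,1,0.131,0.204,0,0,0,0,1,0.146,0.227,0.03,0,0,-0.2,1,0.146,0.227,0.07,0,0,-0.2,1,0.146,0.227,0.11,0,0,-0.2,1,0.146,0.227,0.15,0,0,-0.2,1,0.146,0.227,0.19,0,0,-0.2,1,0.146,0.227,0.2,0,0,-0.2])

```text
time: 6.93
tool_pos: [0.3937, -0.0511, 0.1605]
ee_rot: [-0.687, 0.726, 0.003, -0.004]
wrist_force: [-1.6, -0.1, -0.6]
width: 0.0003
```

```bash
python3 - <<'E'
from h import *
tool([-72,-146,52])
E
```

```text
shift mm [-1.000e-01 -4.700e+00  1.085e+02] turn [ 0.59 -0.12 -0.03] tcp_cut [ -75.6 -145.9  160.5] t 6.93 F [-1.61 -0.14 -0.58]
```

>>> apply_moves(rows=[1,0,-0.004,0.035,0.3,0,0,1,0,-0.004,0.07,0.59,0,0,1,0,-0.004,0.1,0.59,0,0,1,0,-0.004,0.1085,0.59,0,0,1,0,-0.01,0.1085,0.59,0,0,1,0,-0.016,0.1085,0.59,0,0,1,0,-0.02,0.1085,0.59,0,0,1,0,-0.024,0.1085,0.59,0,0,1,0,-0.028,0.1085,0.59,0,0,1,0,-0.032,0.1085,0.59,0,0,1,0,-0.036,0.1085,0.59,0,0])

```text
time: 7.85
tool_pos: [0.4292, -0.0534, 0.0536]
ee_rot: [-0.687, 0.726, -0.001, -0.001]
wrist_force: [-6.6, 0.5, 5.4]
width: -0.0001
```

```bash
python3 - <<'E'
from h import *
tool([-24,-146,52])
E
```

```text
shift mm [ -0.3 -15.9   1.6] turn [-0.01 -0.14 -0.04] tcp_cut [ -39.9 -146.2   53.6] t 7.85 F [-6.64  0.47  5.42]
```

>>> apply_moves(rows=[1,0,-0.003,0,0,0,0,1,0,-0.006,0,0,0,0,1,0,-0.009,0,0,0,0,1,0,-0.012,0,0,0,0,1,0,-0.014,0,0,0,0,1,0,-0.014,0,0,0,0])

```text
time: 8.35
tool_pos: [0.4437, -0.0543, 0.0538]
ee_rot: [-0.687, 0.726, -0.001, -0.001]
wrist_force: [-1.8, -0.1, 0.6]
width: 0.0
```

```bash
cat >> h.py <<'E'
def lf(cams=("side","scene")):
    out=[]
    for n in cams:
        p=robot.camera(n); out.append(p)
        W=cloud(p).reshape(-1,3); m=~np.isnan(W[:,0]); q=tocut(W[m])*1000; c=p["color"].reshape(-1,3)[m].astype(int)
        k=(q[:,2]>69.5)&(q[:,2]<82)&(q[:,0]>-80)&(q[:,0]<60)&(q[:,1]>-290)&(q[:,1]<30)&(c.min(1)>100)&(c.max(1)-c.min(1)<60)
        k=q[k]; print(n,len(k),cv2.minAreaRect(k[:,:2].astype(np.float32)),"z",np.median(k[:,2]).round(1))
        for y0 in range(-270,20,29):
            s=k[(k[:,1]>y0)&(k[:,1]<y0+29)]
            if len(s)>8: print(y0,np.percentile(s[:,0],[2,98]).round(),end='; ')
        print()
    return out
E
python3 - <<'E'
from h import *
tool([-24,-146,52])
a,b=lf(); save(a,"s5.png",(260,140,200,170),3)
E
```

```text
shift mm [-0.3 -1.4  1.8] turn [-0.04 -0.15 -0.04] tcp_cut [ -25.4 -146.3   53.8] t 8.35 F [-1.77 -0.15  0.65]
side 623 ((17.52321434020996, -131.7041473388672), (76.7178726196289, 317.5697326660156), 6.336453437805176) z 75.8
-270 [-5. 55.]; -241 [-8. 51.]; -212 [-9. 53.]; -183 [-8. 48.]; -154 [ 1. 53.]; -125 [20. 53.]; -9 [-37. -15.]; 
scene 561 ((12.086246490478516, -107.49104309082031), (81.95150756835938, 268.1710510253906), 3.079629898071289) z 74.2
-241 [-3. 46.]; -212 [ 1. 47.]; -183 [10. 51.]; -154 [ 6. 47.]; -125 [-3. 17.]; -96 [-5. 23.]; -67 [-5. 41.]; -9 [-33.  43.];
```

View pics/s5.png

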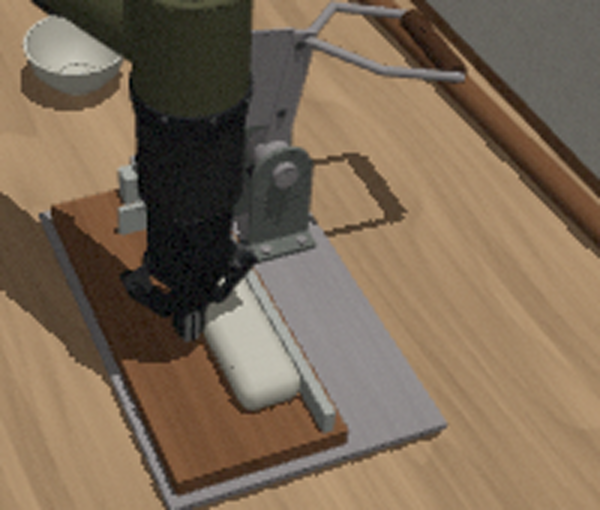

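>>> apply_moves(rows=[1,0,-0.002,0,0,0,0,1,0,-0.003,0,0,0,0,1,0,-0.004,0,0,0,0,1,0,-0.004,0,0,0,0])

```text
time: 8.78
tool_pos: [0.4449, -0.0544, 0.0538]
ee_rot: [-0.687, 0.726, 0.001, -0.003]
wrist_force: [-19.6, 5.2, 11.4]
width: 0.0001
```

>>> apply_moves(rows=[1,0,0.01,0,0,0,0,1,0,0.025,0,0,0,0,1,0,0.025,-0.035,0,0,0,1,0,0.025,-0.065,0,0,0,1,0.035,0.01,-0.065,0,0,0,1,0.07,-0.01,-0.065,0,0,0,1,0.105,-0.03,-0.065,0,0,0,1,0.132,-0.043,-0.065,0,0,0,1,0.132,-0.043,-0.065,0,0,0])

```text
time: 9.53
tool_pos: [0.4821, -0.1923, 0.1183]
ee_rot: [-0.686, 0.728, 0.001, -0.004]
wrist_force: [-0.4, 0.9, -0.5]
width: 0.0
```

```bash
python3 - <<'E'
from h import *
tool([20,-275,54])
a,b=lf(); save(a,"s6.png",(260,140,200,170),3)
E
```

```text
shift mm [-7.3  0.1 64.3] turn [ 0.35 -0.24 -0.25] tcp_cut [  20.5 -282.   118.3] t 9.53 F [-0.43  0.88 -0.54]
side 336 ((30.27005386352539, -113.39921569824219), (271.3777160644531, 55.92113494873047), 87.12126159667969) z 76.1
-270 [-3. 42.]; -212 [36. 45.]; -183 [21. 45.]; -154 [15. 44.]; -125 [13. 54.]; -96 [12. 48.]; -67 [11. 49.]; -9 [ 9. 39.]; 
scene 376 ((31.596311569213867, -106.38816833496094), (45.90111541748047, 263.78448486328125), 4.10770320892334) z 74.4
-241 [28. 52.]; -212 [16. 47.]; -183 [14. 55.]; -154 [12. 48.]; -125 [ 9. 19.]; -96 [10. 24.]; -67 [10. 39.];
```

View pics/s6.png

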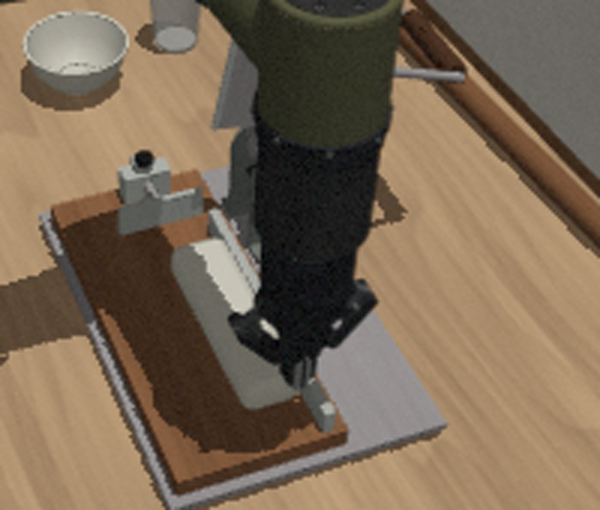

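>>> apply_moves(rows=[1,0,0,0.03,0.3,-0.2,-0.2,1,0,0,0.06,0.3,-0.2,-0.2,1,0,0,0.064,0.3,-0.2,-0.2,1,-0.01,0,0.064,0.3,-0.2,-0.2,1,-0.018,0,0.064,0.3,-0.2,-0.2,1,-0.024,0,0.064,0.3,-0.2,-0.2,1,-0.029,0,0.064,0.3,-0.2,-0.2,1,-0.034,0,0.064,0.3,-0.2,-0.2,1,-0.039,0,0.064,0.3,-0.2,-0.2,1,-0.044,0,0.064,0.3,-0.2,-0.2,1,-0.049,0,0.064,0.3,-0.2,-0.2,1,-0.054,0,0.064,0.3,-0.2,-0.2])

```text
time: 10.63
tool_pos: [0.4847, -0.1363, 0.0567]
ee_rot: [-0.688, 0.726, -0.001, -0.0]
wrist_force: [-2.2, -7.9, 4.6]
width: -0.0001
```

```bash
python3 - <<'E'
from h import *
tool([20,-195,54])
E
```

```text
shift mm [-31.   -0.1   2.6] turn [-0.1  -0.11  0.05] tcp_cut [  19.9 -226.    56.7] t 10.63 F [-2.19 -7.93  4.61]
```

>>> apply_moves(rows=[1,-0.004,0,0,0,0,0,1,-0.008,0,0,0,0,0,1,-0.012,0,0,0,0,0,1,-0.016,0,0,0,0,0,1,-0.02,0,0,0,0,0,1,-0.023,0,0,0,0,0,1,-0.025,0,0,0,0,0,1,-0.027,0,0,0,0,0])

```text
time: 11.3
tool_pos: [0.4864, -0.1098, 0.0579]
ee_rot: [-0.688, 0.726, -0.002, -0.0]
wrist_force: [-2.5, -5.7, 2.9]
width: -0.0
```

```bash
python3 - <<'E'
from h import *
tool([20,-195,54])
E
```

```text
shift mm [-4.4  0.3  3.9] turn [-0.17 -0.21  0.05] tcp_cut [  20.3 -199.4   57.9] t 11.3 F [-2.47 -5.68  2.92]
```

>>> apply_moves(rows=[1,-0.002,0,0,0,0,0,1,-0.004,0,0,0,0,0,1,-0.0055,0,0,0,0,0,1,-0.0055,0,0,0,0,0])

```text
time: 11.63
tool_pos: [0.4865, -0.1066, 0.0583]
ee_rot: [-0.688, 0.726, -0.004, -0.002]
wrist_force: [0.3, -14.5, -2.4]
width: 0.0
```

>>> apply_moves(rows=[1,-0.002,0,0.001,0,0,0,1,-0.003,0,0.001,0,0,0,1,-0.003,0,0.001,0,0,0])

```text
time: 11.88
tool_pos: [0.4865, -0.1066, 0.0583]
ee_rot: [-0.687, 0.726, -0.006, -0.004]
wrist_force: [0.5, -17.8, 0.8]
width: -0.0001
```

>>> apply_moves(rows=[1,0.004,0,0,0,0,0,1,0.015,0,0,0,0,0,1,0.035,0,0,0,0,0,1,0.045,0,-0.04,0,0,0,1,0.05,0,-0.08,0,0,0,1,0.06,0,-0.12,0,0,0,1,0.09,0,-0.15,0,0,0,1,0.12,0,-0.18,0,0,0,1,0.14,0,-0.21,0,0,0,1,0.14,0,-0.21,0,0,0,1,0.14,0,-0.21,0,0,0])

```text
time: 12.8
tool_pos: [0.4792, -0.2441, 0.2722]
ee_rot: [-0.687, 0.727, -0.007, -0.003]
wrist_force: [-0.1, 0.3, -0.5]
width: 0.0001
```

```bash
python3 - <<'E'
from h import *
tool([-60,-146,54])
a,b=lf(); grip(a); save(a,"s7.png",(260,110,200,200),3)
for n in ("bowl","tumbler","brush"):
    for p in (a,b):
        for r in robot.silhouettes(n,p)[:1]: print(n,r["conf"],np.nanmedian(cloud(p)[r["region"]],0).round(3))
E
```

```text
shift mm [-190.7   82.1  215. ] turn [-0.37 -0.79 -0.11] tcp_cut [  20.4 -333.9  272.2] t 12.8 F [-0.06  0.32 -0.54]
side 747 ((24.07150650024414, -132.0231170654297), (66.03656768798828, 312.8358154296875), 2.22900390625) z 76.3
-212 [ 7. 54.]; -183 [-3. 45.]; -154 [ 0. 46.]; -125 [ 2. 45.]; -96 [ 4. 46.]; -67 [ 5. 49.]; -38 [ 1. 52.]; -9 [ 6. 42.]; 
scene 582 ((29.45746421813965, -125.29896545410156), (61.484344482421875, 300.125732421875), 1.026855707168579) z 74.5
-183 [ 0. 47.]; -154 [ 2. 46.]; -125 [ 2. 19.]; -96 [ 5. 23.]; -67 [ 6. 48.]; -38 [ 8. 48.]; -9 [ 5. 47.]; 
brown 113 [[ 75.8 -51.5 204. ]
 [282.9 -25.6 216.9]
 [295.2   1.4 271.8]]
bowl 0.94 [0.511 0.436 0.038]
bowl 0.87 [0.498 0.408 0.024]
tumbler 0.88 [0.642 0.419 0.064]
tumbler 0.77 [0.636 0.429 0.039]
brush 0.92 [ 0.515 -0.398  0.02 ]
brush 0.66 [ 0.528 -0.386  0.018]
```

View pics/s7.png

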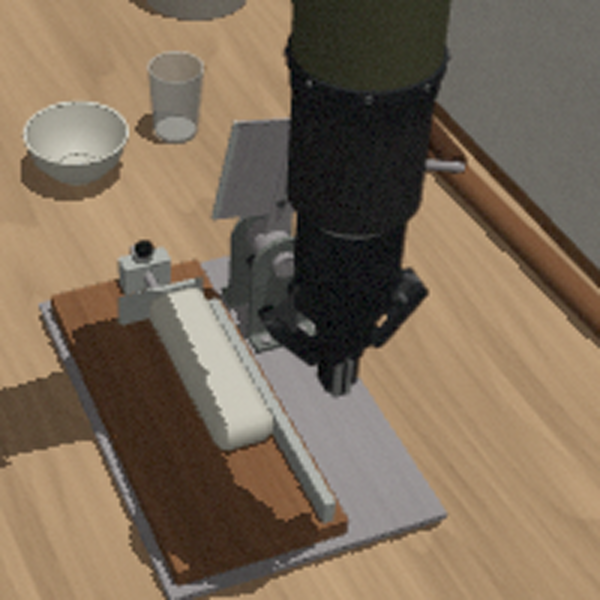

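```bash
python3 - <<'E'
from h import *
for n in ("side","scene"):
    p=robot.camera(n); q=tocut(cloud(p).reshape(-1,3))*1000
    for y0 in range(-195,0,20):
        s=q[(q[:,1]>y0)&(q[:,1]<y0+20)&(q[:,2]>58)&(q[:,2]<82)&(q[:,0]>-60)&(q[:,0]<48)]
        print(y0,np.percentile(s[:,0],[2,98]).round(),end='; ')
    s=q[(q[:,0]>5)&(q[:,0]<35)&(q[:,2]>60)&(q[:,2]<82)&(q[:,1]>-260)&(q[:,1]<40)]; print("y",np.percentile(s[:,1],[1,99]).round(1))
    s=q[(q[:,0]>-30)&(q[:,0]<-15)&(q[:,2]>50)&(q[:,2]<82)&(q[:,1]>-20)&(q[:,1]<40)]; print("plate y",np.percentile(s[:,1],[5,50,95]).round(1) if len(s) else 0)
E
```

```text
-195 [-9. 44.]; -175 [-12.  44.]; -155 [-11.  43.]; -135 [-11.  44.]; -115 [-11.  44.]; -95 [-11.  44.]; -75 [-11.  45.]; -55 [-11.  43.]; -35 [-11.  42.]; -15 [-11.  43.]; y [-186.2   20.6]
plate y [ 9.9 15.2 19.7]
-195 [-2. 42.]; -175 [-6. 47.]; -155 [-5. 47.]; -135 [-7. 43.]; -115 [-6. 19.]; -95 [-8. 21.]; -75 [-6. 25.]; -55 [-6. 46.]; -35 [-5. 47.]; -15 [-6. 47.]; y [-174.7   31.5]
plate y [17.6 22.9 24.4]
```

```bash
python3 -c "
from station import robot
print(robot.sign_off())"
```

```text
the job is handed in; nothing more can be done
None
```

The knife is raised and resting on its rear stop, and the loaf lies flush along the side guide with its front end against the stop plate. I handed the job in at about 13 s of the 67 s allowed; no verdict is reported back.

**Knife:** I pushed the cross grip up and back with the closed fingertips at about 0.5 rad/s. The one force reading while I was still lifting it was about 3.5 N. It passed its balance point and swung on by itself. The last image shows the grip near x ≈ 283, z ≈ 217 mm in the cutter frame. At the rear stop it should be near x 289, z 206.

**Loaf:** I nudged the white loaf sideways until the force rose to about 20 N. I then pushed it by its outer end until it stopped moving at about 18 N, with the fingertip where stop contact should put it. Afterwards its flank was parallel to the guide. The two cameras put that flank at x ≈ -11 and -6 mm, which brackets the flush value of -10. Its top measured 74–76 mm above the table, so it lies flat.

**Bystanders:** The bowl, tumbler and brush did not move beyond the measurement noise. The gripper was clear of everything at hand-in.

**Disagreements:**
- The two cameras differ by 5–10 mm along the feed direction, so the force and the lack of movement are what show the loaf is at the stop.
- One colour-based edge check suggested the loaf was askew, probably because of a shadow edge. A height-only check showed it straight.

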